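# Unstack the culture dishes onto their warming plates

## Task

Two stacks of culture dishes stand on the microscopy bench, a small dish on a large one in each: take them apart and set every dish in the middle of the warming plate whose rim has the colour of its lid. Put both small dishes on their plates first, before moving either large one. Keep the dishes upright, set them down without dropping or throwing them, and leave the two amber vials standing where they are.

Things in the scene. Friction and masses are not known exactly. Their poses are not given: they have to be found in the camera images.
- dish_red_center (a point): Small closed round culture dish with a red lid, loose, 40 mm in diameter and 18 mm high with upright sides (white base, the coloured lid reaching down over it to 7 mm above the underside); it starts on top of one of the two large dishes (blue or green). The point is its centre, half-way up (9 mm above its underside); z is its own upright axis. About 35 g.
- dish_yellow_center (a point): Small closed round culture dish with a yellow lid, loose, 40 mm in diameter and 18 mm high with upright sides (white base, the coloured lid reaching down over it to 7 mm above the underside); it starts on top of one of the two large dishes (blue or green). The point is its centre, half-way up (9 mm above its underside); z is its own upright axis. About 35 g.
- dish_blue_center (a point): Large closed round culture dish with a blue lid, loose, 60 mm in diameter and 20 mm high with upright sides (white base, the coloured lid reaching down over it to 7 mm above the underside); it stands on the table and carries one of the two small dishes (red or yellow). The point is its centre, half-way up (10 mm above its underside); z is its own upright axis. About 60 g.
- dish_green_center (a point): Large closed round culture dish with a green lid, loose, 60 mm in diameter and 20 mm high with upright sides (white base, the coloured lid reaching down over it to 7 mm above the underside); it stands on the table and carries one of the two small dishes (red or yellow). The point is its centre, half-way up (10 mm above its underside); z is its own upright axis. About 60 g.
- plate_red_top (a point): Round warming plate for the red-lidded dish, fixed to the table: a flat disc 84 mm in diameter and 12 mm high with a broad red rim round a black middle 66 mm across; a white tab 8 mm high sticks out 15 mm at its own +x side. The point is the centre of its flat top, 12 mm above the table; z is up.
- plate_yellow_top (a point): Round warming plate for the yellow-lidded dish, fixed to the table: a flat disc 84 mm in diameter and 12 mm high with a broad yellow rim round a black middle 66 mm across; a white tab 8 mm high sticks out 15 mm at its own +x side. The point is the centre of its flat top, 12 mm above the table; z is up.
- plate_blue_top (a point): Round warming plate for the blue-lidded dish, fixed to the table: a flat disc 84 mm in diameter and 12 mm high with a broad blue rim round a black middle 66 mm across; a white tab 8 mm high sticks out 15 mm at its own +x side. The point is the centre of its flat top, 12 mm above the table; z is up.
- plate_green_top (a point): Round warming plate for the green-lidded dish, fixed to the table: a flat disc 84 mm in diameter and 12 mm high with a broad green rim round a black middle 66 mm across; a white tab 8 mm high sticks out 15 mm at its own +x side. The point is the centre of its flat top, 12 mm above the table; z is up.
- vial_left_center (a point): Small amber glass vial with a white cap, loose, standing upright among the plates on the +y side of the middle, 22 mm in diameter and 45 mm high, 40 g; not to be moved. The point is its centre, half-way up.
- vial_right_center (a point): Small amber glass vial with a white cap, loose, standing upright among the plates on the -y side of the middle, 22 mm in diameter and 45 mm high, 40 g; not to be moved. The point is its centre, half-way up.
Things that resemble listed ones, but are neither listed nor needed, are in the scene too. Leave any brown or turquoise look-alike of the part that bears plate_yellow_top alone. Leave any red look-alike of the part that bears vial_right_center alone.

How it is judged:
On the way:
1. both small dishes (red, yellow) stand released on their own plates while neither large dish has been moved (by more than 25 mm) (horizontal distance between dish_red_center and plate_red_top below 0.012 m and z of dish_red_center in the frame of plate_red_top between 0.005 and 0.013 m and angle between each of dish_red_center, dish_yellow_center's own z axis and vertical below 0.1 rad and linear speed of each of dish_red, dish_yellow below 0.02 m/s and contact force between the fingers and dish_red below 0.1 N and horizontal distance between dish_yellow_center and plate_yellow_top below 0.012 m and z of dish_yellow_center in the frame of plate_yellow_top between 0.005 and 0.013 m and contact force between the fingers and dish_yellow below 0.1 N and distance of each of dish_blue_center, dish_green_center from where it was at the start of the episode below 0.025 m), for 0.2 s.
At the end, for the whole second after the job is handed in: Each of the four dishes stands flat, released and at rest on the warming plate of its lid's colour, its centre within 12 mm of the plate's centre; both vials stand upright, within 25 mm of where they were (horizontal distance between dish_red_center and plate_red_top below 0.012 m and z of dish_red_center in the frame of plate_red_top between 0.005 and 0.013 m and angle between each of dish_red_center, dish_yellow_center, dish_blue_center, dish_green_center's own z axis and vertical below 0.1 rad and linear speed of each of dish_red, dish_yellow, dish_blue, dish_green below 0.02 m/s and contact force between the fingers and dish_red below 0.1 N and horizontal distance between dish_yellow_center and plate_yellow_top below 0.012 m and z of dish_yellow_center in the frame of plate_yellow_top between 0.005 and 0.013 m and contact force between the fingers and dish_yellow below 0.1 N and horizontal distance between dish_blue_center and plate_blue_top below 0.012 m and z of dish_blue_center in the frame of plate_blue_top between 0.006 and 0.014 m and contact force between the fingers and dish_blue below 0.1 N and horizontal distance between dish_green_center and plate_green_top below 0.012 m and z of dish_green_center in the frame of plate_green_top between 0.006 and 0.014 m and contact force between the fingers and dish_green below 0.1 N and distance of each of vial_left_center, vial_right_center from where it was at the start of the episode below 0.025 m and angle between each of vial_left_center, vial_right_center's own z axis and vertical below 0.2 rad); the robot touches nothing.
It fails at once if a dish is tipped by more than 30 degrees (angle between any of dish_red_center, dish_yellow_center, dish_blue_center, dish_green_center's own z axis and vertical above 0.52 rad).
It fails at once if a dish is dropped or thrown (moves faster than 0.6 m/s, a fall of about 18 mm, while not held by the fingers) ((linear speed of dish_red above 0.6 m/s and contact force between the fingers and dish_red below 0.05 N) or (linear speed of dish_yellow above 0.6 m/s and contact force between the fingers and dish_yellow below 0.05 N) or (linear speed of dish_blue above 0.6 m/s and contact force between the fingers and dish_blue below 0.05 N) or (linear speed of dish_green above 0.6 m/s and contact force between the fingers and dish_green below 0.05 N)).
It fails at once if an amber vial is shifted by more than 25 mm or knocked over (distance of any of vial_left_center, vial_right_center from where it was at the start of the episode above 0.025 m or angle between any of vial_left_center, vial_right_center's own z axis and vertical above 0.5 rad).
It also fails if it takes over 115 s, if anything falls off the work surface, if the arm or the gripper's body presses on something with over 40 N, if the wrist force passes 120 N, or if a joint passes its speed limit or range.

## Robot

A 7-joint arm with a two-finger parallel gripper is mounted at the origin on the work surface. World frame = base frame: x ahead of the robot, y to its left, z up, the work surface at z = 0. Lengths are in m, angles in rad, forces in N, time in s.
With the tool pointing down it reaches from about 0.4 to 0.85 m from the base axis. Payload 10.4 kg.
Tool frame: the origin (TCP) lies on the centre line of the jaws, within the pads' length; the fingertips stand 11 mm ahead of it and the grasp point (between the pads) lies 8 mm behind it; z points along the fingers, y is the line along which they close (so a half turn about z gives the same grasp; the last joint's range is limited). The gripper opens to 87 mm and grips with 3 to 60 N. Pads are 19 mm wide; open, the fingers measure 117 mm over their backs; the gripper's body (75 mm by 190 mm) begins 51 mm behind the grasp point.
Start: joints at [-1.17, 0.332, -0.065, 1.46, 0.022, 1.35, -0.088], TCP at [0.257, 0.57, 0.234] pointing down, gripper open.
Joint ranges: [-2.6, 2.6], [-0.5, 2.12], [-1.47, 1.34], [0.16, 2.42], [-1.27, 4.41], [0.06, 2.06], [-2.6, 2.6]. Speed limits (rad/s): [2.22, 2.22, 2.79, 2.79, 3.14, 3.14, 3.14].

## Interface

Orientations are given as a unit quaternion [x, y, z, w].
In Python, from bench import r gives the robot as it stands.
- The arm moves only by the shell command python3 -m pendant 'ROWS' [OPENING] [FORCE]. ROWS is JSON, a list of rows, each a list of 4 numbers: the shift along the tool's x, y, z in m, then the turn about the tool's z in rad. A call has 1 to 8 rows; each row shifts and turns the commanded pose from where the row before left it, along the tool's axes as they then stand; what a row does not reach is not made up. A row lasts 1/12 s, in which the tool goes at most 41.7 mm and 7.16 degrees, less where a joint would pass 70% of its speed; a pose out of reach is approached as far as the arm can. A call with a gripper value outside its range is refused whole. OPENING is the opening, from 0 (shut) to 1 (fully open), set as the call begins (- or left out, the last holds). The fingers move at their own pace and stop on an object; FORCE is the grip in N (left out, the last holds). Time passes only in rows, so rows that do not move let the fingers close. It gives the time, the measured TCP pose, the force, the opening and the grip force at its end, in the units of the state.
- r.read_state(): the state, without advancing time (a new reading comes with each control period).
- r.camera(name): name is "side" or "top" or "wrist"; returns a dict with "img" (384x512x3 uint8, red, green, blue), "camera_matrix" (3x3 intrinsics, pixels), "xyz" and "attitude" of the camera in the world. Camera axes: x right, y down, z forward; pixel columns grow to the right and rows downward; lengths in m; the calibration is good to about 2 mm. A picture is of the moment at which its call begins. There is no depth.
- r.close_job(): hands the job in; it is judged then, once.
Trained networks look in the newest picture that a camera, given by its name, has taken for a name from the list of things; names that differ only in an ending like _2 or _b are one class to them, and where a whole thing is asked for, a point or a joint stands for the part that bears it (a point fixed in the world has none). Each returns a list of dicts, best first, with "score" (0 to 1); they miss things now and then, are a little off and sometimes report something else, mostly with a low value. They report only what shows in the picture. A call takes as long as a camera call. They do not tell look-alikes from the thing itself.
- r.outline_of(thing, camera): "mask" (384x512 bool, what is visible of it) and "bbox" ([centre column, centre row, width, height] in pixels, round what is visible of it).
The state is a dict: "time": time; "joint_positions": joint angles; "joint_vel": joint speeds; "joint_torque": joint torques, N m; "ee_pos": TCP position; "eef_rot": TCP orientation; "ft_force": force on the tool from outside, world axes, zero at the start; "torque": the same for the moment, N m; "width": finger opening in m; "grip_force": force on a finger pad.
Only numpy, scipy, OpenCV 4.12 (cv2) and the standard library are available. Lean on these libraries where they do the work, as an engineer would, in place of code of your own. Each camera call takes 0.05 s, during which the arm holds its last target. There are 200 camera calls.

## Working session

There is one attempt and no reset: what is moved stays moved. The work goes in short steps, Python scripts to look and compute and a shell command to move; the robot and the scene stay as the last step left them, time stands still between calls to the robot, and variables do not carry over. Pictures are saved under pics/ and viewed, at most 14 in all, crops included, and the job is handed in when it is done.

```bash
ls; mkdir -p pics
cat > h.py <<'E'
import numpy as np, cv2
from scipy.spatial.transform import Rotation as R
from bench import r
def cam(n,save=None):
    c=r.camera(n)
    if save: cv2.imwrite(f'pics/{save}.png',c['img'][:,:,::-1])
    return c
def rot(c):
    a=np.array(c['attitude']); return a if a.shape==(3,3) else R.from_quat(a).as_matrix()
def pix2w(c,u,v,z):
    K=np.array(c['camera_matrix']); d=rot(c)@np.linalg.solve(K,[u,v,1.]); p=np.array(c['xyz'])
    return p+d*(z-p[2])/d[2]
def center(m):
    # centre of enclosing hull
    y,x=np.nonzero(m); (u,v),rad=cv2.minEnclosingCircle(np.stack([x,y],1).astype(np.float32)); return u,v,rad
E
python3 - <<'E'
from h import *
s=r.read_state(); print(s['ee_pos'],s['eef_rot'],s['width'],s['time'])
for n in ['top','side']:
    c=cam(n,n); print(n,c['xyz'],c['attitude'],c['camera_matrix'])
    for t,z in [('dish_red_center',.038),('dish_yellow_center',.038),('dish_blue_center',.02),('dish_green_center',.02),('plate_red_top',.012),('plate_yellow_top',.012),('plate_blue_top',.012),('plate_green_top',.012),('vial_left_center',.045),('vial_right_center',.045)]:
        for o in r.outline_of(t,n)[:3]:
            u,v,rad=center(o['mask']); print(t,round(o['score'],2),np.round(o['bbox']),np.round([u,v,rad]),pix2w(c,u,v,z).round(3)[:2])
E
```

```text
pics
[0.25684104 0.56936692 0.23274342] [ 2.10298691e-01  9.77636913e-01 -7.14193865e-04 -1.27315242e-04] 0.08687469660091275 0.0
top [0.27415788 0.0579691  0.99850544] [ 0.71165378 -0.69681352  0.0639125  -0.06256996] [[376.30743709   0.         259.77760858]
 [  0.         376.30743709 187.09906464]
 [  0.           0.           1.        ]]
dish_red_center 0.55 [205. 120.  16.  18.] [204. 119.   8.] [0.631 0.211]
dish_red_center 0.45 [281. 128.  19.  20.] [280. 126.   8.] [0.614 0.006]
dish_yellow_center 0.55 [282. 127.  17.  19.] [280. 127.   8.] [0.613 0.006]
dish_blue_center 0.47 [209. 122.  21.  22.] [207. 122.  10.] [0.63  0.205]
dish_green_center 0.77 [280. 133.  21.  18.] [280. 131.  11.] [0.608 0.007]
plate_red_top 0.93 [282. 192.  34.  42.] [285. 191.  18.] [ 0.443 -0.009]
plate_red_top 0.3 [208. 122.  22.  24.] [207. 122.  11.] [0.632 0.207]
plate_yellow_top 0.83 [177. 252.  37.  38.] [176. 253.  20.] [0.275 0.269]
plate_yellow_top 0.71 [203. 185.  31.  38.] [201. 185.  19.] [0.455 0.215]
plate_yellow_top 0.58 [124. 242.  30.  39.] [121. 243.  20.] [0.299 0.414]
plate_bl
[... 877 characters left out ...]
.] [ 0.447 -0.016]
plate_yellow_top 0.8 [249. 172.  33.  21.] [246. 171.  17.] [0.456 0.201]
plate_yellow_top 0.73 [184. 162.  33.  20.] [184. 165.  17.] [0.279 0.253]
plate_yellow_top 0.59 [192. 140.  27.  19.] [192. 139.  15.] [0.301 0.396]
plate_blue_top 0.79 [269. 312.  54.  41.] [270. 312.  26.] [ 0.463 -0.267]
plate_green_top 0.81 [354. 292.  51.  41.] [354. 292.  26.] [ 0.634 -0.242]
vial_left_center 0.55 [280. 188.   9.  13.] [278. 186.   8.] [0.53  0.079]
vial_right_center 0.72 [248. 172.  35.  27.] [246. 170.  18.] [0.452 0.157]
vial_right_center 0.56 [310. 234.  11.  24.] [310. 236.  10.] [ 0.571 -0.109]
vial_right_center 0.52 [294. 248.  12.  16.] [290. 248.   9.] [ 0.522 -0.138]
```

Run:
```python
import cv2
a=cv2.imread('pics/top.png')[85:285,90:420]
cv2.imwrite('pics/top_c.png',cv2.resize(a,None,fx=2.4,fy=2.4,interpolation=cv2.INTER_CUBIC))
```

```text
(no output)
```

View pics/top_c.png

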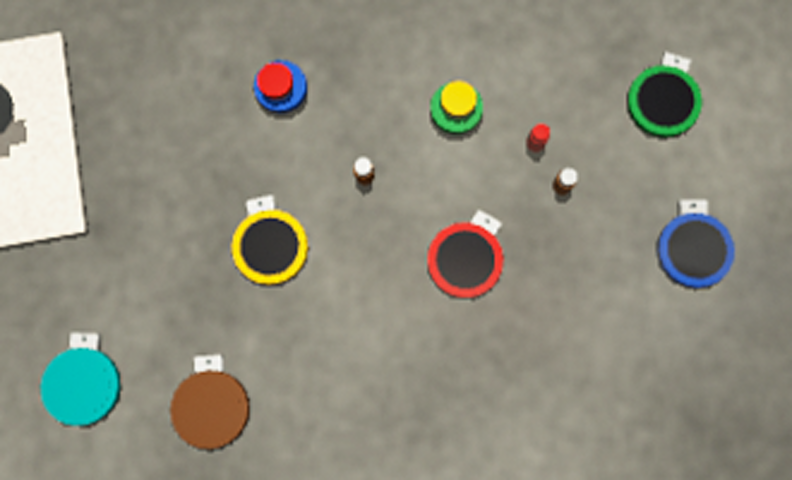

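View pics/side.png

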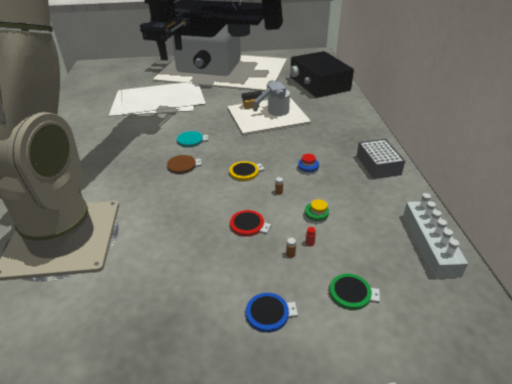

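The pictures show red on blue at top px (204,119) and yellow on green at (281,127). The plates are yellow (202,187), red (284,193), green (367,127) and blue (380,189). A red vial look-alike stands near the right vial. Next I'll get colour-segmented positions.

```bash
cat >> h.py <<'E'
HUE=dict(red=(174,6),yellow=(24,34),green=(50,75),blue=(105,125))
def mask(c,col,s=110,v=60):
    h=cv2.cvtColor(c['img'],cv2.COLOR_RGB2HSV); a,b=HUE[col]
    k=(h[...,0]>=a)|(h[...,0]<=b) if a>b else (h[...,0]>=a)&(h[...,0]<=b)
    return (k&(h[...,1]>s)&(h[...,2]>v)).astype(np.uint8)
def blobs(c,col,zs,amin=60):
    n,l,st,ce=cv2.connectedComponentsWithStats(mask(c,col))
    for i in range(1,n):
        if st[i,4]<amin: continue
        pts=np.argwhere(l==i)[:,::-1].astype(np.float32); hu=cv2.convexHull(pts)
        M=cv2.moments(hu); u,v=M['m10']/M['m00'],M['m01']/M['m00']
        print(col,'bbox',st[i,:4],'area',st[i,4],'hullc',round(u,1),round(v,1),*[(z,pix2w(c,u,v,z).round(4)[:2].tolist()) for z in zs])
def shift(x,y,z=None):
    s=r.read_state(); p=np.array(s['ee_pos']); Rm=R.from_quat(s['eef_rot']).as_matrix()
    d=np.array([x,y,p[2] if z is None else z])-p
    print('t',s['time'],'ee',p.round(4),'tool shift mm',(Rm.T@d*1000).round(1),'w',s['width'])
E
python3 - <<'E'
from h import *
for n in ['top','side']:
    c=cam(n); print(n)
    for k in HUE: blobs(c,k,[.012,.02,.038])
shift(.631,.205)
s=r.read_state();print(R.from_quat(s['eef_rot']).as_matrix().round(3))
c=cam('wrist'); print(c['xyz'],rot(c).round(3),c['camera_matrix'])
E
```

```text
top
red bbox [197 111  15  15] area 166 hullc 204.1 118.1 (0.012, [0.6425, 0.2153]) (0.02, [0.6395, 0.2141]) (0.038, [0.6328, 0.2112])
red bbox [310 136   9  12] area 80 hullc 314.0 141.7 (0.012, [0.5815, -0.0872]) (0.02, [0.579, -0.086]) (0.038, [0.5734, -0.0834])
red bbox [268 178  32  31] area 345 hullc 283.4 193.0 (0.012, [0.4383, -0.0051]) (0.02, [0.4369, -0.0045]) (0.038, [0.4339, -0.0034])
yellow bbox [274 119  15  15] area 172 hullc 280.7 126.0 (0.012, [0.6245, 0.0041]) (0.02, [0.6216, 0.0045]) (0.038, [0.6153, 0.0055])
yellow bbox [187 172  31  31] area 292 hullc 202.0 187.3 (0.012, [0.449, 0.2118]) (0.02, [0.4475, 0.2105]) (0.038, [0.4443, 0.2077])
yellow bbox [  0 356  16  18] area 85 hullc 6.6 363.8 (0.012, [-0.0002, 0.6689]) (0.02, [0.002, 0.6639]) (0.038, [0.007, 0.6528])
green bbox [352 112  30  30] area 305 hullc 366.6 126.5 (0.012, [0.6283, -0.2319]) (0.02, [0.6254, -0.2296]) (0.038, [0.6189, -0.2243])
green bbox [270 121  21  20] area 169 hullc 279.8 130.4 (0.012, [0.6118, 0.0064]) (0.02, [0.6091, 0.0068]) (0.038, [0.6029, 0.0078])
blue bbox [196 110  22  22] area 1
[... 1135 characters left out ...]
0.2435]) (0.038, [0.619, -0.2568])
blue bbox [298 160  21  12] area 144 hullc 308.2 165.1 (0.012, [0.6355, 0.2074]) (0.02, [0.6326, 0.1962]) (0.038, [0.6261, 0.1708])
blue bbox [246 293  43  39] area 652 hullc 266.9 311.9 (0.012, [0.4559, -0.2674]) (0.02, [0.4552, -0.2729]) (0.038, [0.4536, -0.2854])
t 1.2 ee [0.257  0.5698 0.2336] tool shift mm [-490.9 -178.7   -0. ] w 0.08687917570925352
[[-0.912  0.411  0.   ]
 [ 0.411  0.912  0.   ]
 [ 0.     0.    -1.   ]]
[0.19367334 0.59786727 0.38497055] [[ 0.411  0.881  0.234]
 [ 0.912 -0.397 -0.105]
 [ 0.001  0.257 -0.966]] [[326.92478202   0.         253.24203925]
 [  0.         326.92478202 196.48451681]
 [  0.           0.           1.        ]]
```

```bash
python3 -m pendant '[[-0.035,-0.013,0,0],[-0.035,-0.013,0,0],[-0.035,-0.013,0,0],[-0.035,-0.013,0,0],[-0.035,-0.013,0,0],[-0.035,-0.013,0,0],[-0.035,-0.013,0,0],[-0.035,-0.013,0,0]]' 1 15 >/dev/null; python3 -m pendant '[[-0.035,-0.013,0.01,0],[-0.035,-0.013,0.01,0],[-0.035,-0.013,0.01,0],[-0.035,-0.013,0.01,0],[-0.035,-0.013,0.01,0],[-0.035,-0.01,0.01,0],[0,0,0.01,0],[0,0,0,0]]'
python3 - <<'E'
from h import *
shift(.633,.208)
c=cam('wrist','w1'); print(c['xyz'])
blobs(c,'red',[.038]);blobs(c,'blue',[.02]);blobs(c,'yellow',[.012])
E
```

```text
time: 2.58
ee_pos: [0.6304, 0.202, 0.1609]
eef_rot: [0.212, 0.977, -0.001, -0.001]
ft_force: [-0.6, 2.4, -0.4]
width: 0.0869
grip_force: 0.0
t 2.5833 ee [0.6304 0.202  0.1609] tool shift mm [ 0.1  6.5 -0. ] w 0.08685039917613725
[0.56762772 0.2308127  0.31241952]
red bbox [ 0 75  6 46] area 203 hullc 2.1 97.9 (0.038, [0.4748, 0.05])
red bbox [244 170  45  45] area 1600 hullc 266.1 192.1 (0.038, [0.6343, 0.2119])
blue bbox [230 157  65  64] area 1543 hullc 262.1 188.8 (0.02, [0.6343, 0.2086])
```

View pics/w1.png

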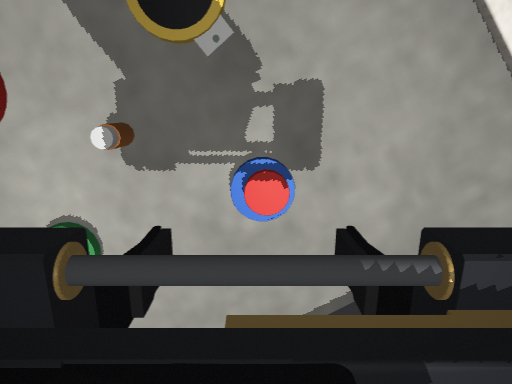

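The wrist view shows the red lid on blue at (266,192), centred between the fingers and about 10 mm off along tool y. I'll correct that, descend and grip.

```bash
python3 -m pendant '[[0,0.0105,0,0],[0,0,0.025,0],[0,0,0.025,0],[0,0,0.025,0],[0,0,0.025,0],[0,0,0.016,0],[0,0,0.01,0],[0,0,0,0]]' 0.75 12; python3 -m pendant '[[0,0,0,0],[0,0,0,0],[0,0,0,0],[0,0,0,0],[0,0,0,0],[0,0,0,0],[0,0,0,0],[0,0,0,0]]' 0.3 12
```

```text
time: 3.3
ee_pos: [0.633, 0.2165, 0.0361]
eef_rot: [0.209, 0.978, -0.0, -0.001]
ft_force: [-0.9, 0.4, -0.2]
width: 0.0652
grip_force: 0.0
time: 3.97
ee_pos: [0.6348, 0.2148, 0.0384]
eef_rot: [0.21, 0.978, 0.0, 0.0]
ft_force: [-1.4, 0.1, 5.8]
width: 0.0394
grip_force: 12.0
```

```bash
python3 -m pendant '[[0,0,0,0],[0,0,-0.01,0],[0,0,-0.01,0],[0,0,-0.02,0],[0,0,-0.02,0],[0,0,0,0],[0,0,0,0],[0,0,0,0]]'
python3 - <<'E'
from h import *
c=cam('wrist','w2')
blobs(c,'red',[.0]);blobs(c,'blue',[.02]); print(c['xyz'])
shift(.449,.2118)
E
```

```text
time: 4.63
ee_pos: [0.6342, 0.2146, 0.0976]
eef_rot: [0.21, 0.978, 0.0, -0.0]
ft_force: [-0.6, -0.2, -0.3]
width: 0.0394
grip_force: 12.0
red bbox [214 212  79  43] area 2601 hullc 252.9 236.3 (0.0, [0.6617, 0.2017])
red bbox [237 286  35   5] area 113 hullc 253.6 287.6 (0.0, [0.7045, 0.1831])
blue bbox [206 171  81  67] area 3126 hullc 245.1 204.2 (0.02, [0.6293, 0.2101])
[0.5708723  0.24274969 0.24899979]
t 4.6833 ee [0.6339 0.2145 0.097 ] tool shift mm [167.4 -78.5   0.2] w 0.039658512895843656
```

View pics/w2.png

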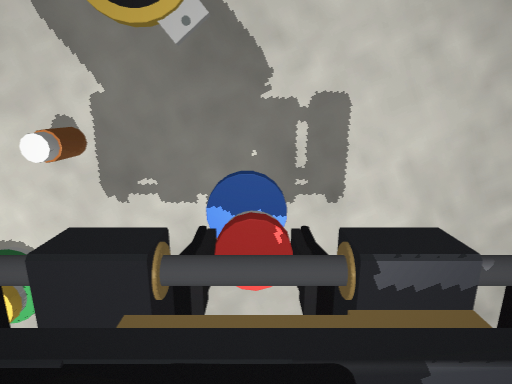

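Red is held centrally with the blue dish undisturbed. Now I'll go near the red plate and look.

```bash
python3 -m pendant '[[0,0,-0.03,0],[0.006,-0.035,-0.02,0],[0.006,-0.04,-0.005,0],[0.006,-0.04,0,0],[0.006,-0.04,0,0],[0.006,-0.04,0,0],[0.006,-0.04,0,0],[0.006,-0.04,0,0]]' >/dev/null;  python3 -m pendant '[[0.004,-0.0075,0,0],[0,0,0,0],[0,0,0,0]]'
python3 - <<'E'
from h import *
c=cam('wrist','w3')
blobs(c,'red',[.012]); print(c['xyz'])
shift(.4383,-.008)
for o in r.outline_of('plate_red_top','wrist')[:2]: print(o['score'],o['bbox'])
E
```

```text
time: 5.6
ee_pos: [0.4762, -0.0237, 0.1524]
eef_rot: [0.211, 0.978, 0.0, -0.0]
ft_force: [0.2, -0.1, 0.5]
width: 0.0393
grip_force: 12.0
red bbox [209  95  94  95] area 2701 hullc 255.5 141.8 (0.012, [0.4388, -0.0047])
red bbox [214 213  79  42] area 2597 hullc 252.9 236.4 (0.012, [0.5193, -0.0435])
red bbox [228 286  44  29] area 630 hullc 245.7 298.8 (0.012, [0.5776, -0.0779])
[0.41287117 0.00443077 0.30377221]
t 5.65 ee [ 0.4766 -0.0229  0.1524] tool shift mm [41.1 -2.1  0. ] w 0.03915283259694035
0.67 [254.2, 151.6, 90.7, 109.7]
```

View pics/w3.png

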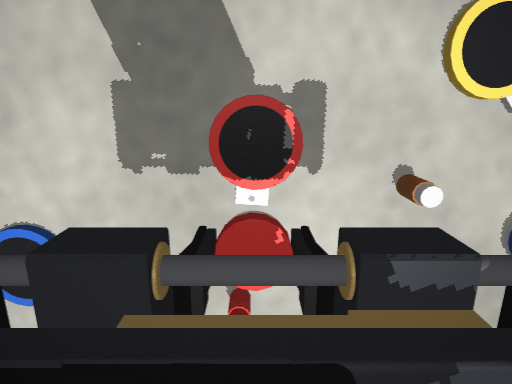

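The red plate's centre is at (255,142), agreeing with the top camera. I'll lower there.

```bash
python3 -m pendant '[[0.021,0.001,0,0],[0.0215,0,0.02,0],[0,0,0.03,0],[0,0,0.03,0],[0,0,0.025,0],[0,0,0.01,0],[0,0,0,0],[0,0,0,0]]';python3 -m pendant '[[0,0,0.003,0],[0,0,0,0],[0,0,0.002,0],[0,0,0,0],[0,0,0,0]]'
```

```text
time: 6.37
ee_pos: [0.4384, -0.0051, 0.0378]
eef_rot: [0.21, 0.978, -0.0, -0.0]
ft_force: [0.1, 0.2, 0.6]
width: 0.0396
grip_force: 12.0
time: 6.78
ee_pos: [0.4382, -0.0055, 0.0329]
eef_rot: [0.21, 0.978, 0.0, 0.0]
ft_force: [-0.4, -0.4, -0.8]
width: 0.0398
grip_force: 12.0
```

```bash
python3 -m pendant '[[0,0,0.0015,0],[0,0,0,0],[0,0,0,0]]';python3 -m pendant '[[0,0,0.0015,0],[0,0,0,0],[0,0,0,0]]'
```

```text
time: 7.03
ee_pos: [0.4379, -0.0055, 0.031]
eef_rot: [0.21, 0.978, 0.0, -0.0]
ft_force: [0.4, 0.5, -0.2]
width: 0.0396
grip_force: 12.0
time: 7.28
ee_pos: [0.4382, -0.0056, 0.0298]
eef_rot: [0.21, 0.978, 0.0, 0.0]
ft_force: [-0.3, -0.5, 4.5]
width: 0.0396
grip_force: 12.0
```

Contact at 0.030, as predicted. I'll release with a small opening first, then rise and check.

```bash
python3 -m pendant '[[0,0,0,0],[0,0,0,0],[0,0,0,0],[0,0,-0.02,0],[0,0,-0.04,0],[0,0,-0.04,0],[-0.02,0,-0.02,0],[-0.02,0,0,0]]' 0.7
python3 - <<'E'
from h import *
c=cam('wrist','w4')
blobs(c,'red',[.012,.03]); print(c['xyz'])
shift(.6155,.0045)
E
```

```text
time: 7.95
ee_pos: [0.4773, -0.0216, 0.1547]
eef_rot: [0.21, 0.978, 0.002, 0.004]
ft_force: [0.7, 0.2, -0.6]
width: 0.0609
grip_force: 0.0
red bbox [206  93  93  95] area 2678 hullc 252.1 140.1 (0.012, [0.4386, -0.0048]) (0.03, [0.437, -0.0041])
red bbox [227 120  48  48] area 1790 hullc 250.6 143.7 (0.012, [0.4409, -0.0072]) (0.03, [0.4392, -0.0064])
red bbox [225 286  22  29] area 572 hullc 236.0 300.9 (0.012, [0.5798, -0.0862]) (0.03, [0.5695, -0.0806])
[0.41267685 0.00613396 0.30560797]
t 8.0 ee [ 0.4793 -0.0234  0.1526] tool shift mm [-112.7   81.5    1.1] w 0.06095199506021269
```

View pics/w4.png

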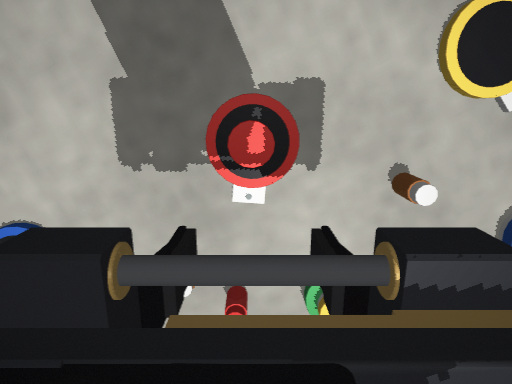

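Red stands on its plate within about 2 mm. Now for yellow.

```bash
python3 -m pendant '[[-0.028,0.02,0,0],[-0.028,0.02,0,0],[-0.028,0.02,0,0],[-0.027,0.021,0,0],[0,0,0,0],[0,0,0,0]]'
python3 - <<'E'
from h import *
c=cam('wrist')
blobs(c,'yellow',[.038]);blobs(c,'green',[.02]);
shift(.6155,.0045)
E
```

```text
time: 8.5
ee_pos: [0.6093, 0.0067, 0.148]
eef_rot: [0.21, 0.978, -0.001, -0.001]
ft_force: [0.4, 0.4, -0.6]
width: 0.061
grip_force: 0.0
yellow bbox [234 186  47  43] area 1569 hullc 256.5 206.7 (0.038, [0.6183, 0.0052])
green bbox [223 162  66  62] area 1620 hullc 255.6 193.5 (0.02, [0.6119, 0.0074])
t 8.55 ee [0.6085 0.0059 0.1484] tool shift mm [-7.   1.6 -0. ] w 0.06083656402109063
```

```bash
python3 -m pendant '[[-0.008,0.003,0,0],[0,0,0.025,0],[0,0,0.025,0],[0,0,0.025,0],[0,0,0.02,0],[0,0,0.014,0],[0,0,0,0],[0,0,0,0]]' 0.75 12; python3 -m pendant '[[0,0,0,0],[0,0,0,0],[0,0,0,0],[0,0,0,0],[0,0,0,0],[0,0,0,0],[0,0,0,0],[0,0,0,0]]' 0.3 12
```

```text
time: 9.22
ee_pos: [0.617, 0.0052, 0.0408]
eef_rot: [0.211, 0.978, -0.0, -0.0]
ft_force: [0.4, -0.1, 0.8]
width: 0.0654
grip_force: 0.0
time: 9.88
ee_pos: [0.6177, 0.0057, 0.041]
eef_rot: [0.21, 0.978, 0.0, 0.0]
ft_force: [-1.2, -0.5, 4.9]
width: 0.0393
grip_force: 12.0
```

```bash
python3 -m pendant '[[0,0,-0.01,0],[0,0,-0.025,0],[0,0,-0.04,0],[0.01,0.006,-0.035,0],[0.03,0.018,0,0],[0.03,0.018,0,0],[0.03,0.018,0,0],[0.03,0.018,0,0]]' >/dev/null;  python3 -m pendant '[[0.03,0.018,0,0],[0.03,0.018,0,0],[0.009,0.004,0,0],[0,0,0,0],[0,0,0,0],[0,0,0,0]]'
python3 - <<'E'
from h import *
c=cam('wrist','w5')
blobs(c,'yellow',[.012])
shift(.449,.2115,.034)
E
```

```text
time: 11.05
ee_pos: [0.4854, 0.1936, 0.1508]
eef_rot: [0.211, 0.977, -0.0, 0.0]
ft_force: [0.1, -0.7, -0.9]
width: 0.0396
grip_force: 12.0
yellow bbox [283 108  12  26] area 152 hullc 289.5 118.6 (0.012, [0.442, 0.2474])
yellow bbox [221 171  73  20] area 494 hullc 257.4 179.7 (0.012, [0.4797, 0.2001])
yellow bbox [273 222  10  20] area 91 hullc 278.0 230.9 (0.012, [0.5328, 0.1976])
t 11.1 ee [0.4855 0.1934 0.1507] tool shift mm [ 40.7   1.4 116.7] w 0.03984895099959608
```

View pics/w5.png

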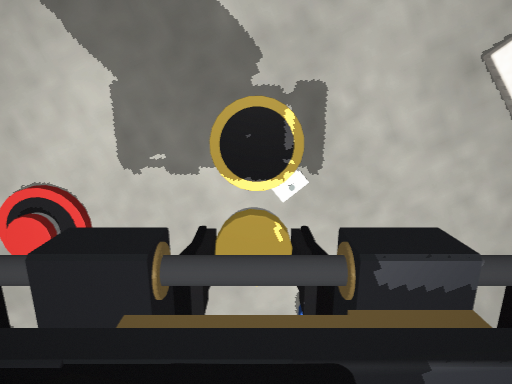

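Yellow plate centre is at (256,143), almost the same relative position as red had.

```bash
python3 -m pendant '[[0.02,0.0025,0,0],[0.021,0,0.02,0],[0,0,0.03,0],[0,0,0.03,0],[0,0,0.022,0],[0,0,0.01,0],[0,0,0,0],[0,0,0,0]]';python3 -m pendant '[[0,0,0.002,0],[0,0,0,0],[0,0,0.001,0],[0,0,0,0],[0,0,0,0]]';python3 -m pendant '[[0,0,0.001,0],[0,0,0,0],[0,0,0,0]]'
```

```text
time: 11.77
ee_pos: [0.4489, 0.2136, 0.039]
eef_rot: [0.211, 0.977, -0.0, 0.0]
ft_force: [0.4, -0.3, -0.0]
width: 0.0393
grip_force: 12.0
time: 12.18
ee_pos: [0.4484, 0.2143, 0.036]
eef_rot: [0.21, 0.978, 0.0, 0.0]
ft_force: [-1.0, 0.3, -0.2]
width: 0.0394
grip_force: 12.0
time: 12.43
ee_pos: [0.4482, 0.2142, 0.0345]
eef_rot: [0.21, 0.978, 0.0, -0.0]
ft_force: [0.7, -0.1, -0.3]
width: 0.039
grip_force: 12.0
```

```bash
python3 -m pendant '[[0,0,0.0012,0],[0,0,0,0],[0,0,0,0]]'; python3 -m pendant '[[0,0,0.0012,0],[0,0,0,0],[0,0,0,0]]'
```

```text
time: 12.68
ee_pos: [0.4481, 0.2141, 0.0332]
eef_rot: [0.21, 0.978, -0.0, -0.0]
ft_force: [-0.3, -0.2, -0.5]
width: 0.0395
grip_force: 12.0
time: 12.93
ee_pos: [0.4483, 0.2142, 0.0325]
eef_rot: [0.21, 0.978, 0.0, 0.0]
ft_force: [-2.1, -1.3, 5.5]
width: 0.0394
grip_force: 12.0
```

```bash
python3 -m pendant '[[0,0,0,0],[0,0,0,0],[0,0,0,0],[0,0,-0.02,0],[0,0,-0.04,0],[0,0,-0.04,0],[-0.02,0,-0.02,0],[-0.02,0,0,0]]' 0.7
python3 -m pendant '[[0,0,0,0],[0,0,0,0],[0,0,0,0]]' 1
python3 - <<'E'
from h import *
c=cam('wrist','w6')
s=r.read_state(); 
shift(.634,.208)
E
```

```text
time: 13.6
ee_pos: [0.487, 0.1994, 0.1576]
eef_rot: [0.209, 0.978, 0.003, 0.003]
ft_force: [1.3, -0.6, -0.4]
width: 0.0606
grip_force: 0.0
time: 13.85
ee_pos: [0.4838, 0.1979, 0.1513]
eef_rot: [0.21, 0.978, -0.0, -0.001]
ft_force: [-0.1, -0.4, -0.8]
width: 0.074
grip_force: 0.0
t 13.9 ee [0.4836 0.1981 0.1513] tool shift mm [-133.1   70.8   -0.2] w 0.07716076258654449
```

View pics/w6.png

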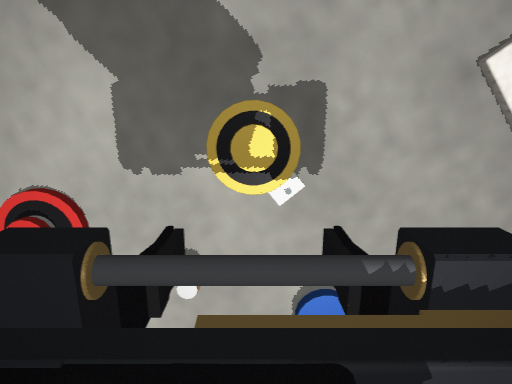

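Yellow is well centred at (254,147). Next is the blue dish.

```bash
python3 -m pendant '[[-0.033,0.0175,0,0],[-0.033,0.0175,0,0],[-0.033,0.0175,0,0],[-0.032,0.0175,0,0],[0,0,0,0],[0,0,0,0],[0,0,0,0]]' 1
python3 - <<'E'
from h import *
c=cam('wrist','w7')
blobs(c,'blue',[.02]);
shift(.634,.208,.016)
E
```

```text
time: 14.48
ee_pos: [0.6317, 0.2081, 0.1512]
eef_rot: [0.21, 0.978, -0.0, -0.001]
ft_force: [-1.3, 0.3, 0.4]
width: 0.087
grip_force: 0.0
blue bbox [223 160  66  66] area 3432 hullc 255.3 192.8 (0.02, [0.6342, 0.2087])
t 14.5333 ee [0.6315 0.2082 0.1519] tool shift mm [ -2.5   0.9 135.8] w 0.08689441082373227
```

View pics/w7.png

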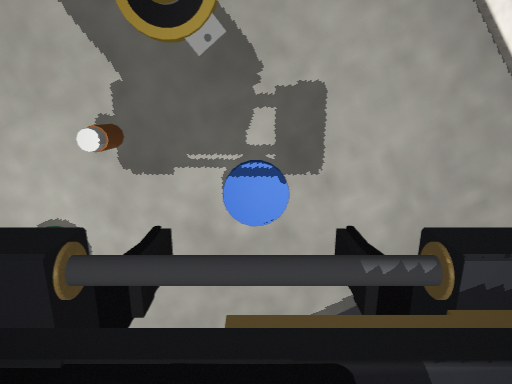

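Blue (255,193) is centred between the fingers, so I'll descend and grip.

```bash
python3 -m pendant '[[-0.0025,0.002,0,0],[0,0,0.03,0],[0,0,0.03,0],[0,0,0.03,0],[0,0,0.024,0],[0,0,0.014,0],[0,0,0.005,0],[0,0,0,0]]' 1 15; python3 -m pendant '[[0,0,0,0],[0,0,0,0],[0,0,0,0],[0,0,0,0],[0,0,0,0],[0,0,0,0],[0,0,0,0],[0,0,0,0]]' 0.5 15
```

```text
time: 15.2
ee_pos: [0.6354, 0.2086, 0.0189]
eef_rot: [0.21, 0.978, -0.0, -0.0]
ft_force: [-0.6, 0.3, 0.7]
width: 0.0873
grip_force: 0.0
time: 15.87
ee_pos: [0.6363, 0.2086, 0.0198]
eef_rot: [0.21, 0.978, 0.0, 0.0]
ft_force: [-1.5, -0.3, 6.4]
width: 0.0593
grip_force: 15.0
```

```bash
python3 -m pendant '[[0,0,-0.01,0],[0,0,-0.025,0],[0,0,-0.035,0],[0,0,-0.035,0],[0,-0.02,-0.028,0],[-0.005,-0.035,0,0],[-0.005,-0.035,0,0],[-0.005,-0.035,0,0]]' 
python3 -m pendant '[[-0.005,-0.035,0,0],[-0.005,-0.035,0,0],[-0.005,-0.035,0,0],[-0.005,-0.035,0,0],[-0.005,-0.035,0,0],[-0.005,-0.035,0,0],[-0.005,-0.035,0,0],[-0.005,-0.035,0,0]]';  python3 -m pendant '[[-0.005,-0.035,0,0],[-0.005,-0.035,0,0],[-0.003,-0.029,0,0],[0,0,0,0],[0,0,0,0],[0,0,0,0]]'
python3 - <<'E'
from h import *
c=cam('wrist','w8')
blobs(c,'blue',[.012])
shift(.4549,-.262)
E
```

```text
time: 16.53
ee_pos: [0.5978, 0.0871, 0.1531]
eef_rot: [0.21, 0.978, 0.0, 0.001]
ft_force: [0.4, -1.2, -0.7]
width: 0.0597
grip_force: 15.0
time: 17.2
ee_pos: [0.5187, -0.1849, 0.1527]
eef_rot: [0.21, 0.978, 0.0, 0.0]
ft_force: [1.2, -0.6, -1.0]
width: 0.0597
grip_force: 15.0
time: 17.7
ee_pos: [0.491, -0.2782, 0.1523]
eef_rot: [0.21, 0.978, 0.0, 0.0]
ft_force: [0.6, 0.4, -0.5]
width: 0.0598
grip_force: 15.0
blue bbox [194  98 119 157] area 8725 hullc 253.4 184.4 (0.012, [0.488, -0.2767])
blue bbox [210 286  87  18] area 1130 hullc 253.3 293.1 (0.012, [0.5897, -0.3227])
t 17.75 ee [ 0.4912 -0.2776  0.1522] tool shift mm [39.5 -0.7  0. ] w 0.05942120921456988
```

View pics/w8.png

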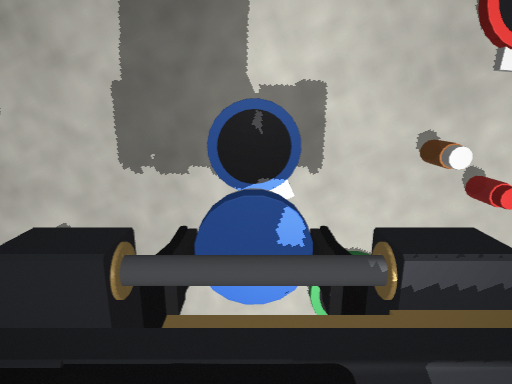

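The blue plate is at (254,145), offset about (39, 0) mm.

```bash
python3 -m pendant '[[0.02,0,0,0],[0.019,0,0.02,0],[0,0,0.03,0],[0,0,0.03,0],[0,0,0.024,0],[0,0,0.01,0],[0,0,0,0],[0,0,0,0]]';python3 -m pendant '[[0,0,0.003,0],[0,0,0,0],[0,0,0.001,0],[0,0,0,0],[0,0,0,0]]';python3 -m pendant '[[0,0,0.0012,0],[0,0,0,0],[0,0,0,0]]'
```

```text
time: 18.42
ee_pos: [0.4557, -0.2624, 0.0387]
eef_rot: [0.21, 0.978, 0.0, -0.0]
ft_force: [-0.1, 0.4, 0.4]
width: 0.0591
grip_force: 15.0
time: 18.83
ee_pos: [0.4554, -0.263, 0.0345]
eef_rot: [0.21, 0.978, 0.0, 0.0]
ft_force: [0.4, -0.3, -0.5]
width: 0.0594
grip_force: 15.0
time: 19.08
ee_pos: [0.4551, -0.2629, 0.0329]
eef_rot: [0.21, 0.978, 0.0, -0.0]
ft_force: [-0.1, 0.7, -0.6]
width: 0.0594
grip_force: 15.0
```

```bash
python3 -m pendant '[[0,0,0.0012,0],[0,0,0,0],[0,0,0,0]]'; python3 -m pendant '[[0,0,0.001,0],[0,0,0,0],[0,0,0,0]]'
```

```text
time: 19.33
ee_pos: [0.4552, -0.2629, 0.0317]
eef_rot: [0.21, 0.978, 0.0, 0.0]
ft_force: [-0.4, 0.2, -0.4]
width: 0.0598
grip_force: 15.0
time: 19.58
ee_pos: [0.4553, -0.263, 0.0314]
eef_rot: [0.21, 0.978, 0.0, 0.0]
ft_force: [-2.5, 2.0, 10.5]
width: 0.0598
grip_force: 15.0
```

```bash
python3 -m pendant '[[0,0,0,0],[0,0,0,0],[0,0,0,0],[0,0,0,0],[0,0,-0.02,0],[0,0,-0.04,0],[0,0,-0.04,0],[-0.02,0,-0.02,0]]' 1
python3 -m pendant '[[-0.02,0,0,0],[0,0,0,0],[0,0,0,0],[0,0,0,0]]'
python3 - <<'E'
from h import *
c=cam('wrist','w9')
blobs(c,'blue',[.012,.032])
shift(.613,.0065)
E
```

```text
time: 20.25
ee_pos: [0.4725, -0.2717, 0.1551]
eef_rot: [0.211, 0.977, 0.0, 0.002]
ft_force: [2.1, -0.8, 0.2]
width: 0.0866
grip_force: 0.0
time: 20.58
ee_pos: [0.4907, -0.2791, 0.1499]
eef_rot: [0.21, 0.978, 0.0, -0.001]
ft_force: [-0.3, 0.7, -0.4]
width: 0.0871
grip_force: 0.0
blue bbox [208  98  95  96] area 6805 hullc 255.0 145.4 (0.012, [0.4556, -0.2618]) (0.032, [0.4537, -0.2611])
t 20.6333 ee [ 0.4906 -0.2791  0.1499] tool shift mm [  6.  310.7  -0. ] w 0.08725969842329882
```

View pics/w9.png

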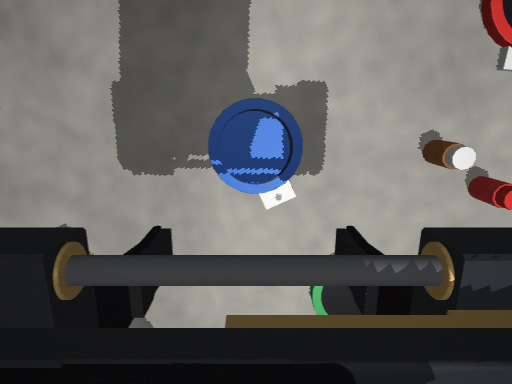

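The blue dish is on its plate, about 2 mm off centre. Next is green.

```bash
python3 -m pendant '[[0.001,0.036,0,0],[0.001,0.036,0,0],[0.001,0.036,0,0],[0.001,0.036,0,0],[0.001,0.036,0,0],[0.001,0.036,0,0],[0,0.036,0,0],[0,0.036,0,0]]' >/dev/null;python3 -m pendant '[[0,0.023,0,0],[0,0,0,0],[0,0,0,0],[0,0,0,0]]'
python3 - <<'E'
from h import *
c=cam('wrist')
blobs(c,'green',[.02]);
shift(.613,.0065,.017)
E
```

```text
time: 21.63
ee_pos: [0.6132, 0.0054, 0.1503]
eef_rot: [0.211, 0.978, -0.0, -0.0]
ft_force: [0.1, -0.8, -0.6]
width: 0.0871
grip_force: 0.0
green bbox [223 157  66  66] area 3411 hullc 255.2 189.6 (0.02, [0.6131, 0.007])
t 21.6833 ee [0.6133 0.0048 0.1505] tool shift mm [  0.9   1.5 133.5] w 0.08720758541322411
```

```bash
python3 -m pendant '[[0.0005,0.002,0,0],[0,0,0.03,0],[0,0,0.03,0],[0,0,0.03,0],[0,0,0.024,0],[0,0,0.014,0],[0,0,0.004,0],[0,0,0,0]]' 1 15; python3 -m pendant '[[0,0,0,0],[0,0,0,0],[0,0,0,0],[0,0,0,0],[0,0,0,0],[0,0,0,0],[0,0,0,0],[0,0,0,0]]' 0.5 15
```

```text
time: 22.35
ee_pos: [0.6136, 0.0078, 0.0179]
eef_rot: [0.211, 0.978, -0.0, -0.001]
ft_force: [-0.0, -0.5, -0.7]
width: 0.0871
grip_force: 0.0
time: 23.02
ee_pos: [0.6147, 0.0086, 0.0193]
eef_rot: [0.21, 0.978, 0.0, 0.0]
ft_force: [-1.4, -0.3, 6.1]
width: 0.0596
grip_force: 15.0
```

```bash
python3 -m pendant '[[0,0,-0.01,0],[0,0,-0.025,0],[0,0,-0.035,0],[0,0,-0.035,0],[-0.012,-0.018,-0.028,0],[-0.02,-0.028,0,0],[-0.02,-0.028,0,0],[-0.02,-0.028,0,0]]' >/dev/null
python3 -m pendant '[[-0.02,-0.028,0,0],[-0.02,-0.028,0,0],[-0.02,-0.028,0,0],[-0.02,-0.028,0,0],[0,0,0,0],[0,0,0,0],[0,0,0,0]]'
python3 - <<'E'
from h import *
c=cam('wrist','w10')
blobs(c,'green',[.012])
shift(.6284,-.232)
E
```

```text
time: 24.27
ee_pos: [0.6649, -0.2484, 0.1517]
eef_rot: [0.21, 0.978, 0.0, -0.0]
ft_force: [-0.3, -0.2, -1.1]
width: 0.0595
grip_force: 15.0
green bbox [207  98  93  93] area 2487 hullc 253.2 144.6 (0.012, [0.6288, -0.2323])
green bbox [194 192 119  63] area 5883 hullc 253.1 227.5 (0.012, [0.6997, -0.2642])
green bbox [208 286  91  21] area 1326 hullc 253.3 294.1 (0.012, [0.7642, -0.2932])
t 24.3167 ee [ 0.6652 -0.2475  0.1518] tool shift mm [39.9 -1.   0. ] w 0.05924778919147429
```

View pics/w10.png

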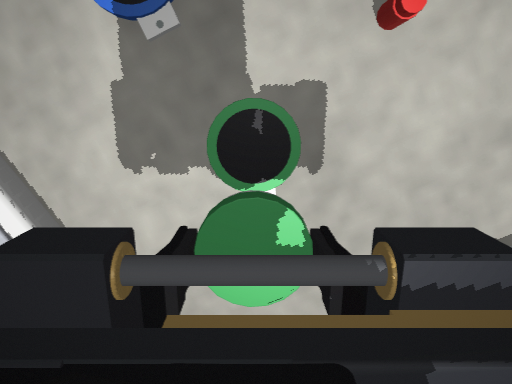

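The green plate is at (253,145), the same relative position as blue had.

```bash
python3 -m pendant '[[0.02,0.001,0,0],[0.019,0,0.02,0],[0,0,0.03,0],[0,0,0.03,0],[0,0,0.024,0],[0,0,0.01,0],[0,0,0,0],[0,0,0,0]]';python3 -m pendant '[[0,0,0.003,0],[0,0,0,0],[0,0,0.0015,0],[0,0,0,0],[0,0,0,0]]';python3 -m pendant '[[0,0,0.001,0],[0,0,0,0],[0,0,0,0]]'
```

```text
time: 24.98
ee_pos: [0.6304, -0.2312, 0.0386]
eef_rot: [0.21, 0.978, 0.0, 0.0]
ft_force: [-0.5, 0.5, -0.2]
width: 0.0597
grip_force: 15.0
time: 25.4
ee_pos: [0.63, -0.232, 0.0337]
eef_rot: [0.21, 0.978, 0.0, 0.0]
ft_force: [-1.0, 0.3, -1.2]
width: 0.0594
grip_force: 15.0
time: 25.65
ee_pos: [0.6298, -0.232, 0.0322]
eef_rot: [0.21, 0.978, 0.0, -0.0]
ft_force: [0.6, 0.6, 0.0]
width: 0.0592
grip_force: 15.0
```

```bash
python3 -m pendant '[[0,0,0.001,0],[0,0,0,0],[0,0,0,0]]'; python3 -m pendant '[[0,0,0.0008,0],[0,0,0,0],[0,0,0,0]]'
```

```text
time: 25.9
ee_pos: [0.6299, -0.232, 0.0313]
eef_rot: [0.21, 0.978, 0.0, 0.0]
ft_force: [-0.7, -0.1, 1.6]
width: 0.0595
grip_force: 15.0
time: 26.15
ee_pos: [0.63, -0.232, 0.0313]
eef_rot: [0.21, 0.978, 0.0, 0.0]
ft_force: [-4.4, 0.8, 8.3]
width: 0.0592
grip_force: 15.0
```

```bash
python3 -m pendant '[[0,0,0,0],[0,0,0,0],[0,0,0,0],[0,0,0,0],[0,0,-0.02,0],[0,0,-0.04,0],[0,0,-0.04,0],[-0.02,0,-0.02,0]]' 1
python3 -m pendant '[[-0.03,0,-0.02,0],[-0.03,0,-0.02,0],[0,0,0,0],[0,0,0,0],[0,0,0,0]]'
python3 - <<'E'
from h import *
c=cam('top')
for k in HUE: blobs(c,k,[.012,.032])
a=c['img'][85:285,90:420,::-1]
cv2.imwrite('pics/fin.png',cv2.resize(a,None,fx=2.4,fy=2.4,interpolation=cv2.INTER_CUBIC))
E
```

```text
time: 26.82
ee_pos: [0.648, -0.2404, 0.1559]
eef_rot: [0.21, 0.978, 0.0, 0.002]
ft_force: [0.0, -0.7, 0.9]
width: 0.0868
grip_force: 0.0
time: 27.23
ee_pos: [0.702, -0.2649, 0.1891]
eef_rot: [0.211, 0.978, 0.0, -0.001]
ft_force: [-0.3, 0.4, 0.4]
width: 0.087
grip_force: 0.0
red bbox [310 136   9  12] area 79 hullc 314.0 141.7 (0.012, [0.5816, -0.0872]) (0.032, [0.5754, -0.0843])
red bbox [268 178  32  31] area 346 hullc 283.4 192.9 (0.012, [0.4383, -0.0051]) (0.032, [0.435, -0.0038])
red bbox [277 184  16  16] area 206 hullc 284.5 191.7 (0.012, [0.4418, -0.0079]) (0.032, [0.4384, -0.0066])
yellow bbox [395 111  29   6] area 94 hullc 410.1 113.7 (0.012, [0.668, -0.3536]) (0.032, [0.66, -0.3452])
yellow bbox [445 117  27  26] area 121 hullc 458.6 129.3 (0.012, [0.6256, -0.4847]) (0.032, [0.6185, -0.4737])
yellow bbox [187 172  31  31] area 294 hullc 202.0 187.3 (0.012, [0.4489, 0.2117]) (0.032, [0.4454, 0.2086])
yellow bbox [193 179  16  16] area 184 hullc 200.4 186.5 (0.012, [0.451, 0.2161]) (0.032, [0.4474, 0.2129])
green bbox [352 112  30  30] area 555 hullc 366.1 126.2 (0.012, [0.6291, -0.2305]) (0.032, [0.6219, -0.2246])
```

View pics/fin.png

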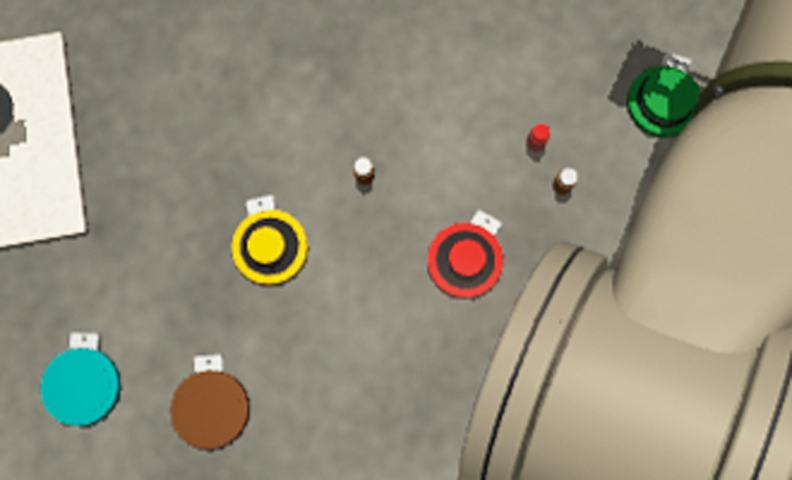

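The final top view shows red, yellow and green centred on their plates with the vials unmoved. Blue is hidden by the arm here, but the wrist view checked it earlier. Handing in.

```bash
python3 -c "
from bench import r
print(r.close_job())"
```

```text
the job is handed in; nothing more can be done
None
```

All four dishes are on the plates of their lid colours, about 2 mm from centre where measured; the small ones went first, both amber vials are unmoved, and the job is handed in at about 27 s of the 115 s limit (the verdict was not shown).

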